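Load a pickup cartridge into the sprung nest with tongs

ROBOT

A 7-joint arm with a two-finger parallel gripper is mounted at the origin on the work surface. World frame = base frame: x ahead of the robot, y to its left, z up, the work surface at z = 0. Lengths are in m, angles in rad, forces in N, time in s.
With the tool pointing down it reaches from about 0.35 to 0.9 m from the base axis. Payload 8.1 kg.
Tool frame: the origin (TCP) lies where the fingers leave the gripper's body, on its centre line; the fingertips stand 66 mm ahead of it and the grasp point (between the pads) lies 47 mm ahead of it (arm.tip_reach is the distance from the TCP to the fingertips, in m); z points along the fingers, y is the direction in which the jaws open and shut (so a half turn about z gives the same grasp; the last joint's range is limited). The gripper opens to 92 mm and grips with 3 to 60 N. Pads are 19 mm wide; open, the fingers measure 130 mm over their backs; the gripper's body (75 mm by 190 mm) begins 47 mm behind the grasp point.
Start: joints at [-1.313, 0.434, 0.025, 1.573, -0.012, 1.134, -0.075], TCP at [0.221, 0.585, 0.292] pointing down, gripper open.
Joint ranges: [-2.62, 2.62], [-0.44, 2.09], [-1.27, 1.32], [0.08, 2.57], [-1.32, 4.46], [0.12, 2], [-2.74, 2.74]. Speed limits (rad/s): [2.22, 2.22, 3.01, 3.01, 3.14, 3.14, 3.14].

INTERFACE

Orientations are given as a rotation vector (axis times angle).
In Python, from cell import arm gives the robot as it stands.
- The arm moves only by the tool carry_out, never from a script. Its argument "plan" is a list of rows, each a list of 5 numbers: the shift along the world's x, y, z in cm, then the turn about the world's z in rad, then the finger opening in cm, from 0 to 9.18. In form: [[tx, ty, tz, spin, fingers], ...]. A call has 1 to 20 rows; each row is the pose to reach, as a shift and turn from the pose measured when the call began; what a row does not reach only later rows make up. A row lasts 1/10 s, in which the tool goes at most 50 mm and 8.59 degrees, less where a joint would pass 70% of its speed; a pose out of reach is approached as far as the arm can. A call with a gripper value outside its range is refused whole. The fingers move at their own pace and stop on an object; "squeeze" is the grip in N (left out, the last holds). Time passes only in rows, so rows that repeat a pose let the fingers close. It gives the time, the measured TCP pose, the force and the opening at its end, in the units of the state.
- arm.observe(): the state, without advancing time (a new reading comes with each control period).
- arm.get_image(name): name is "side" or "top" or "wrist"; returns (picture, depth): 384x512x3 uint8, red, green, blue; 384x512 float32, m along the optical axis (not along the pixel's ray), 0 where there is no reading.
- arm.get_calibration(name): a dict with "intrinsics" (3x3 intrinsics, pixels), "rvec" (rotation vector, rad) and "tvec" (3), from world to camera coordinates, as OpenCV has them; the wrist camera has in their place "tool_from_camera" (4x4, takes a point from camera to tool coordinates, whose origin is the TCP and whose axes are the flange's). Camera axes: x right, y down, z forward; pixel columns grow to the right and rows downward; lengths in m; the calibration is good to about 2 mm. A picture is of the moment at which its call begins: read the wrist's pose just before it. get_calibration takes no time and is no camera call.
- arm.sign_off(): hands the job in, once; it reports no verdict.
The state is a dict: "clock": time; "joints": joint angles; "dq": joint speeds; "joint_efforts": joint torques, N m; "position": TCP position; "ee_rot": TCP orientation; "force": force on the tool from outside, world axes, zero at the start; "ft_torque": the same for the moment, N m; "width": opening from 0.0 (shut) to 1.0 (fully open).
Only numpy, scipy, OpenCV 4.12 (cv2) and the standard library are available. Lean on these libraries where they do the work, as an engineer would, in place of code of your own. Each camera call takes 0.05 s, during which the arm holds its last target. There are 200 camera calls.

TASK

Pick the small pickup cartridge out of the white tray with the sprung tongs, never with the fingers themselves, and press it gently down between the end stop and the sprung jaw of the nest on the black protractor, until you feel it bottom on the brass seat between them; it must stay there upright and square. Then open the tongs to let it go, stand them back upright in their wooden rest, and leave everything else where it is.

Things in the scene. Friction and masses are not known exactly. Their poses are not given: they have to be found in the camera images.
- tongs_grip (a point): Sprung silver tongs, 92 mm tall, 55 g, upright in the rest, tips down. Two upright blades slide together along y under a head (22 mm in y, 16 mm in x, 14 mm tall). This point: midway between the blades, 56 mm above the tips, 36 mm below the top of the head. Squeeze both blades' outer faces here, along y. z points up. Outer faces squeezed to about 36 mm: held firmly enough to carry, still open.
- tongs_tip (a point): Midway between the blade tips, level with their lower ends. Each blade is 5 mm thick, 14 mm wide (x), 76 mm tall. Open, the inner faces are 30 mm apart, the outer 40 mm; shut to the stop 14 and 24 mm. Each blade's spring pushes back with 3 N open, rising 0.8 N per mm of its travel to 10 N.
- cartridge_centre (a point): Centre of the pickup cartridge, a dark grey block 22 mm long (x), 17 mm wide (y), 16 mm high (z), about 15 g, lying flat on the tray floor; on its top a small white stylus mount 3 mm high. Grip it across its width (y) with the tongs; either end may go to the end stop.
- tray_floor (a point): White tray, fixed: centre of the floor (its top, 3 mm above the table) of the open compartment, 111 mm (x) by 120 mm (y) inside, walls 25 mm high above the table. A tilted-out bin, up to 46 mm high, fills the +x end. The cartridge lies in the compartment.
- nest (a point): Centre of the nest, on the top of the black protractor plate (170 x 70 x 6 mm, fixed), z up. The cartridge goes here, length along x, between a fixed end stop (upright face 11 mm to -x) and a sprung jaw (to +x); sides (y) open for the tongs. A brass seat pillar, 12 x 13 mm, ends 4 to 18 mm above this point: its height differs every time, is not measured and must be felt.
- stop_rim (a point): Middle of the rim of the end stop. Stop and jaw are 26 mm wide (y); their faces are upright up to 24 mm above the nest point, then lean outwards by 25 degrees as lead-ins up to 37 mm above it, where they stand 30 mm apart. A cartridge that is pressed on the seat, stop or jaw with more than 20 N breaks.
- jaw_rim (a point): Middle of the rim of the jaw, which slides along the nest's x: closed, its face is 7.5 mm from the nest point; it yields up to 9 mm, pushing with 1.5 N plus 0.4 N per mm. Wedging the cartridge down past it takes about 2 to 6 N; a resistance of 9 N is the seat.
- rest_floor (a point): Wooden rest of the tongs, fixed: this point is the centre of the top of the floor of its well, 24 mm (x) by 48 mm (y) inside, walls 5 mm thick, 25 mm deep from rim to floor; the tongs stand in it with the blades side by side along y
- headshell: silver headshell, loose, 62 x 20 mm, 8 mm high; leave alone
- screwdriver: screwdriver, 140 mm long, loose; leave alone
- jar: green glass jar with a black twist cap, 75 mm tall, diameter 56 mm, loose; leave alone
- puck: round steel record weight, diameter 72 mm, 36 mm high, loose; leave alone
- brush: record brush 75 x 22 x 24 mm, loose; leave alone
- tin: flat tin 82 x 57 x 21 mm, loose; leave alone
Things that resemble listed ones, but are neither listed nor needed, are in the scene too. What is shaped like the part that bears tongs_grip but blue or pink is not meant.

How it is judged:
By the outcome, as a careful person would: the job done as asked, in the order asked, and still so for the second after the job is handed in, with the robot touching nothing.
It also fails if it takes over 58 s, if anything falls off the work surface, if the arm or the gripper's body presses on something with over 40 N, if the wrist force passes 120 N, or if a joint passes its speed limit or range.

## Working session

There is one attempt and no reset: what is moved stays moved. The work goes in short steps, Python scripts to look and compute and a tool call to move; the robot and the scene stay as the last step left them, time stands still between calls to the robot, and variables do not carry over. Pictures are saved under pics/ and viewed, about 8 in all and at most 12, crops included, and the job is handed in when it is done.

Besides the shell and the picture viewer there is one more tool, called after "Emit:" in YAML: its name, and indented under it one key for each argument. carry_out: Moves the arm, as the interface text tells. Its arguments: {"type":"object","properties":{"plan":{"type":"array"},"squeeze":{"type":"number"}},"required":["plan"]}

```bash
ls; mkdir -p pics; cat > h.py <<'E'
from cell import arm
import numpy as np, cv2
from scipy.spatial.transform import Rotation as R
def shot(n):
    s=arm.observe(); im,d=arm.get_image(n); c=arm.get_calibration(n); K=np.array(c["intrinsics"])
    if n=="wrist":
        T=np.eye(4);T[:3,:3]=R.from_rotvec(s["ee_rot"]).as_matrix();T[:3,3]=s["position"]
        W=T@np.array(c["tool_from_camera"])
    else:
        E=np.eye(4);E[:3,:3]=R.from_rotvec(np.ravel(c["rvec"])).as_matrix();E[:3,3]=np.ravel(c["tvec"]);W=np.linalg.inv(E)
    np.savez(f"last_{n}.npz",im=im,d=d,K=K,W=W); return im,d,K,W
def load(n):
    f=np.load(f"last_{n}.npz"); return f["im"],f["d"],f["K"],f["W"]
def cloud(d,K,W):
    v,u=np.mgrid[:d.shape[0],:d.shape[1]]
    P=np.stack([(u-K[0,2])/K[0,0]*d,(v-K[1,2])/K[1,1]*d,d],-1)
    return P@W[:3,:3].T+W[:3,3]
def save(im,name,scale=1): cv2.imwrite(f"pics/{name}.png",cv2.resize(im[...,::-1],None,fx=scale,fy=scale,interpolation=cv2.INTER_CUBIC))
E
python3 - <<'E'
from h import *
s=arm.observe();print({k:np.round(v,3) for k,v in s.items()})
a=shot("top");b=shot("side")
save(a[0],"top",1.5);save(b[0],"side",1.5)
E
```

```text
pics
{'clock': np.float64(0.0), 'joints': array([-1.313,  0.435,  0.025,  1.574, -0.012,  1.134, -0.075]), 'dq': array([-0.001,  0.   , -0.   , -0.001,  0.   , -0.001, -0.   ]), 'joint_efforts': array([-0.0000e+00, -6.6785e+01,  9.8500e-01, -3.1448e+01, -6.1000e-02,
        4.3000e-02,  0.0000e+00]), 'position': array([0.221, 0.584, 0.291]), 'ee_rot': array([-5.64e-01, -3.09e+00,  2.00e-03]), 'force': array([ 0.15 , -0.111,  0.13 ]), 'ft_torque': array([ 0.01 , -0.039,  0.003]), 'width': np.float64(1.0)}
```

View pics/top.png

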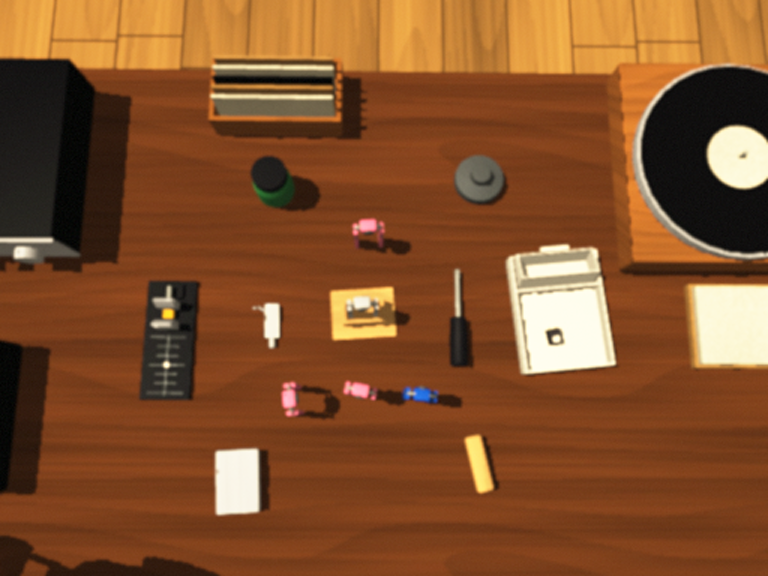

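View pics/side.png

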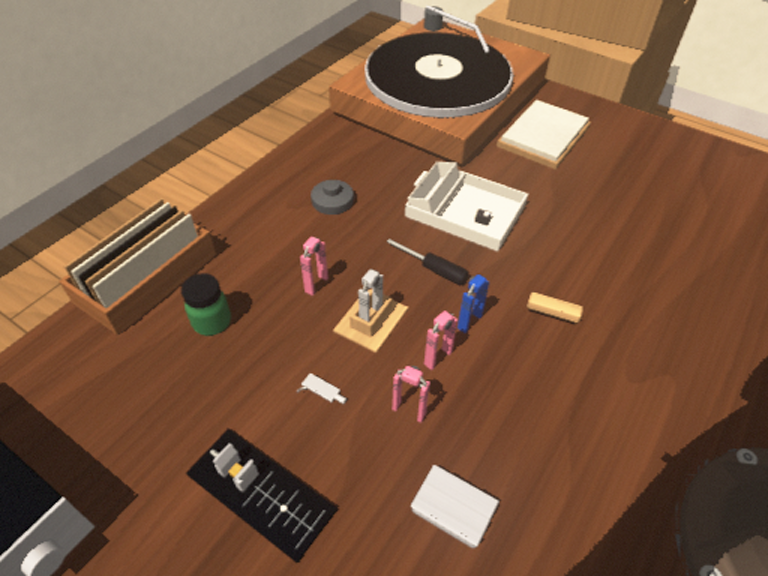

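The top view shows the tongs in the rest at about (362,307), the nest at (168,314), and the cartridge at (555,337). The pink and blue look-alike tongs stand nearby. Next I'll get 3D positions.

```bash
python3 - <<'E'
from h import *
im,d,K,W=load("top"); P=cloud(d,K,W); print("cam",W[:3,3],"K",K[0,0])
for n,(u,v) in dict(tongs=(362,307),restA=(331,290),restB=(395,288),restC=(398,337),restD=(333,340),seat=(168,314),plA=(150,282),plB=(198,283),plC=(190,398),plD=(142,398),cart=(555,337),tA=(510,255),tB=(598,250),tC=(615,365),tD=(522,373),pink1=(368,225),pink2=(360,390),blue=(420,395),pink3=(290,400)).items():
    print(n,np.round(P[int(v/1.5),int(u/1.5)],3))
def rect(n,m):
    p=P[m][:,:2].astype(np.float32); r=cv2.minAreaRect(p); print(n,m.sum(),np.round(r[0],4),np.round(r[1],4),round(r[2],1), "zmax",P[m][:,2].max().round(3))
    
def box(x0,x1,y0,y1):
    m=np.zeros(d.shape,bool); m[int(y0/1.5):int(y1/1.5),int(x0/1.5):int(x1/1.5)]=1; return m&(d>0)
Z=P[...,2]; g=im.astype(int)
rect("plate",box(130,210,270,410)&(Z>.003)&(Z<.009))
rect("nesttop",box(130,210,270,340)&(Z>.03))
rect("restbase",box(320,405,280,350)&(Z>.004)&(Z<.02))
rect("restwall",box(320,405,280,350)&(Z>.02)&(Z<.045))
rect("tonghead",box(320,405,280,350)&(Z>.075))
rect("cart",box(540,575,320,355)&(Z>.012)&(Z<.03))
rect("tray",box(500,625,240,380)&(Z>.015)&(Z<.06))
c=np.vstack([im[180:235,85:140],])
big=np.hstack([cv2.resize(im[v:v+60,u:u+60],(390,390),interpolation=cv2.INTER_CUBIC) for u,v in [(82,180),(212,175)]])
save(big,"crop1")
E
```

```text
cam [ 0.42596423 -0.01360173  0.89967899] K 420.04515157234744
tongs [ 0.56  -0.001  0.097]
restA [ 0.6    0.047 -0.   ]
restB [ 0.603 -0.047 -0.002]
restC [ 0.532 -0.051  0.002]
restD [0.527 0.041 0.004]
seat [0.561 0.275 0.013]
plA [0.608 0.306 0.006]
plB [0.61  0.239 0.   ]
plC [0.444 0.24  0.007]
plD [ 0.426 -0.014  0.9  ]
cart [ 0.531 -0.271  0.022]
tA [ 0.653 -0.217  0.   ]
tB [ 0.663 -0.346  0.002]
tC [ 0.494 -0.363 -0.001]
tD [ 0.482 -0.227  0.006]
pink1 [ 0.67  -0.007  0.092]
pink2 [0.453 0.    0.091]
blue [ 0.447 -0.076  0.091]
pink3 [0.441 0.089 0.09 ]
plate 2253 [0.5293 0.2755] [0.2003 0.1147] 3.3 zmax 0.009
nesttop 129 [0.5589 0.2743] [0.0386 0.0274] 1.4 zmax 0.045
restbase 443 [ 0.5648 -0.0011] [0.0704 0.1092] 3.3 zmax 0.02
restwall 180 [ 0.5652 -0.0009] [0.0346 0.0581] 4.7 zmax 0.041
tonghead 146 [ 0.5636 -0.0013] [0.0171 0.0381] 2.6 zmax 0.1
cart 92 [ 0.5328 -0.272 ] [0.0226 0.017 ] 14.3 zmax 0.024
tray 1582 [ 0.5765 -0.2992] [0.178 0.165] 5.7 zmax 0.048
```

View pics/crop1.png

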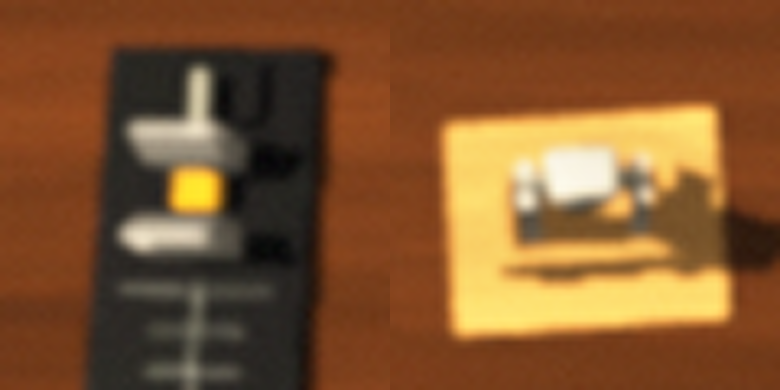

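Emit:
carry_out:
  plan:
    - [31,-31,-2,0.4,9.1]
    - [31,-31,-2,0.4,9.1]
    - [31,-31,-2,0.4,9.1]
    - [31,-31,-2,0.4,9.1]
    - [31,-31,-2,0.4,9.1]
    - [31,-31,-2,0.4,9.1]
    - [31,-31,-2,0.4,9.1]
    - [31,-31,-2,0.4,9.1]
    - [31,-31,-2,0.4,9.1]
    - [31,-31,-2,0.4,9.1]
    - [31,-31,-2,0.4,9.1]
    - [31,-31,-2,0.4,9.1]

```text
clock: 1.3
position: [0.5296, 0.2755, 0.2713]
ee_rot: [0.064, -3.14, 0.002]
force: [0.5, 0.3, 0.1]
width: 0.993
```

```bash
python3 - <<'E'
from h import *
print(arm.get_calibration("wrist"))
s=arm.observe();print({k:np.round(v,3) for k,v in s.items()})
a=shot("wrist");np.savez("nest.npz",**dict(zip(["im","d","K","W"],a)));save(a[0],"w_nest",1.5)
E
```

```text
{'intrinsics': array([[329.09295921,   0.        , 256.29124907],
       [  0.        , 329.09295921, 192.79161697],
       [  0.        ,   0.        ,   1.        ]]), 'tool_from_camera': array([[-1.41887347e-04, -9.62514962e-01, -2.71228552e-01,
         7.31128216e-02],
       [ 9.99999564e-01, -3.86974829e-04,  8.50138290e-04,
        -9.13135324e-05],
       [-9.23229446e-04, -2.71228313e-01,  9.62514597e-01,
        -9.24021372e-02],
       [ 0.00000000e+00,  0.00000000e+00,  0.00000000e+00,
         1.00000000e+00]])}
{'clock': np.float64(1.3), 'joints': array([-0.612,  0.407,  0.059,  1.674, -0.026,  1.063,  1.067]), 'dq': array([-0.015, -0.007, -0.008,  0.002,  0.002, -0.002,  0.002]), 'joint_efforts': array([ 1.6190e+00, -6.3109e+01,  2.3400e+00, -3.0274e+01,  1.3800e-01,
        9.4000e-02,  9.0000e-03]), 'position': array([0.53 , 0.276, 0.271]), 'ee_rot': array([ 6.40e-02, -3.14e+00,  2.00e-03]), 'force': array([0.468, 0.331, 0.095]), 'ft_torque': array([ 0.043,  0.04 , -0.023]), 'width': np.float64(0.993)}
```

View pics/w_nest.png

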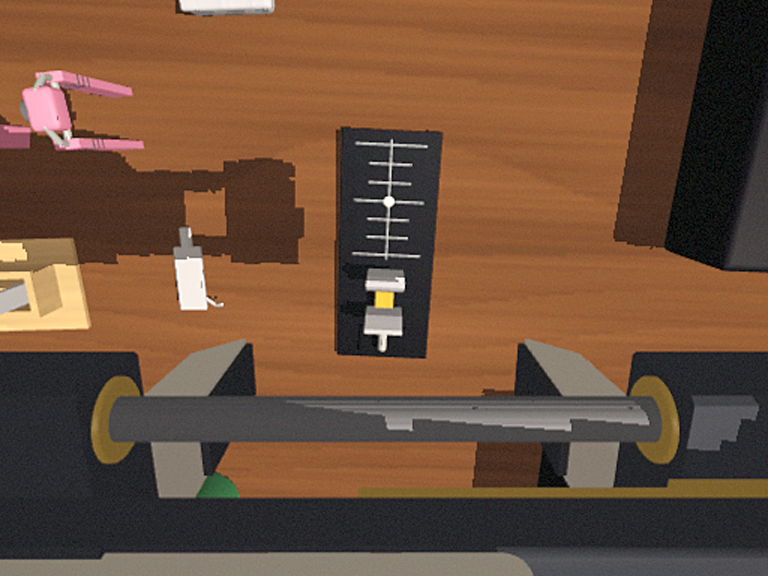

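The wrist view shows the nest clearly: stop at about (385,277), seat at (384,298), jaw at (383,318), with the jaw's rod towards +x. I'll measure these points.

```bash
python3 - <<'E'
from h import *
im,d,K,W=load("wrist"); P=cloud(d,K,W); Z=P[...,2]
print("cam",W[:3,3])
m=np.zeros(d.shape,bool); m[80:240,215:300]=1
def rect(n,m):
    p=P[m][:,:2].astype(np.float32); r=cv2.minAreaRect(p); print(n,m.sum(),np.round(r[0],4),np.round(r[1],4),round(r[2],2), "z",np.round(np.percentile(P[m][:,2],[5,50,95]),4))
g=im.astype(int); dark=g.max(-1)<60
rect("plate",m&(Z>.003)&(Z<.009)&dark)
b=m&(g[...,0]>150)&(g[...,2]<90)&(np.mgrid[:384,:512][0]>185)
rect("brass",b)
n=m.copy();n[:172]=0
rect("stop",n&(Z>.035)&(np.mgrid[:384,:512][0]<198))
rect("jaw",n&(Z>.030)&(np.mgrid[:384,:512][0]>198))
for v in range(172,232,2): print(v,np.round(P[v,257],4),im[v,257])
for (u,v) in [(343,127),(441,133),(426,357),(336,354)]: print(np.round(P[int(v/1.5),int(u/1.5)],4))
# line marks of plate: centerline
E
```

```text
cam [0.45662432 0.27255169 0.3637253 ]
plate 7038 [0.5267 0.2761] [0.0691 0.1696] 89.69 z [0.0046 0.0058 0.0071]
brass 1367 [0.5367 0.2764] [0.1602 0.1004] 2.52 z [-0.0013 -0.0001  0.0151]
stop 147 [0.5027 0.2759] [0.0922 0.0256] 0.69 z [0.0367 0.0421 0.3637]
jaw 305 [0.518  0.2755] [0.1227 0.0252] 0.53 z [0.031  0.039  0.0435]
172 [0.5328 0.2764 0.007 ] [163 164 157]
174 [0.5353 0.2765 0.0059] [37 40 42]
176 [0.5378 0.2766 0.0048] [48 48 47]
178 [0.54   0.2767 0.0053] [18 15 24]
180 [0.5411 0.2767 0.0104] [124 118 117]
182 [0.541  0.2767 0.0199] [126 117 119]
184 [0.5404 0.2767 0.031 ] [130 126 121]
186 [0.543  0.2768 0.0294] [134 128 126]
188 [0.5417 0.2767 0.0427] [234 229 224]
190 [0.5437 0.2768 0.0428] [242 235 228]
192 [0.5479 0.277  0.0353] [196 190 188]
194 [0.5557 0.2773 0.0155] [192 160  96]
196 [0.5584 0.2774 0.014 ] [255 216  75]
198 [0.5605 0.2775 0.0148] [255 215  77]
200 [0.5626 0.2776 0.0153] [253 209  67]
202 [0.5649 0.2777 0.0154] [254 212  78]
204 [0.5676 0.2778 0.0143] [255 223  66]
206 [0.5695 0.2779 0.0158] [111 108 120]
208 [0.5689 0.2779 0.0246] [125 118 116]
210 [0.5697 0.2779 0.0288] [145 142 135]
212 [0.5703 0.2779 0.0337] [180 174 169]
214 [0.5718 0.278  0.0358] [181 175 168]
216 [0.5729 0.278  0.0391] [182 175 170]
218 [0.5744 0.278  0.041 ] [178 172 165]
220 [0.576  0.2781 0.0425] [234 226 220]
222 [0.5792 0.2782 0.04  ] [239 233 224]
224 [0.59   0.2787 0.0176] [250 248 233]
226 [0.5924 0.2788 0.0178] [183 178 162]
228 [0.5952 0.279  0.0167] [177 172 160]
230 [0.5976 0.2791 0.0169] [183 177 163]
[ 0.4412  0.2421 -0.0009]
[0.4427 0.3111 0.0063]
[ 6.134e-01  3.120e-01 -2.000e-04]
[0.6137 0.2404 0.    ]
```

Emit:
carry_out:
  plan:
    - [-4,-27.7,0,0.06,9.1]
    - [-4,-27.7,0,0.06,9.1]
    - [-4,-27.7,0,0.06,9.1]
    - [-4,-27.7,0,0.06,9.1]
    - [-4,-27.7,0,0.06,9.1]
    - [-4,-27.7,0,0.06,9.1]
    - [-4,-27.7,0,0.06,9.1]
    - [-4,-27.7,0,0.06,9.1]

```text
clock: 2.15
position: [0.4893, -0.0002, 0.2716]
ee_rot: [0.16, -3.137, 0.0]
force: [0.3, -0.9, -0.1]
width: 0.989
```

```bash
python3 - <<'E'
from h import *
f=np.load("nest.npz"); im,d,K,W=[f[k] for k in("im","d","K","W")]
P=cloud(d,K,W);Z=P[...,2];g=im.max(-1)
mk=np.zeros(d.shape,bool)
L=[];Rr=[];C=[]
for v in range(92,165):
    idx=np.where((Z[v,200:320]>.003)&(Z[v,200:320]<.009)&(g[v,200:320]<80))[0]+200
    # project pixel to plane z=.006
    def pr(u): 
        r=W[:3,:3]@np.array([(u-K[0,2])/K[0,0],(v-K[1,2])/K[1,1],1]); return (W[:3,3]+r*(0.006-W[2,3])/r[2])[:2]
    L.append(pr(idx.min()-.5));Rr.append(pr(idx.max()+.5))
    w=np.where(g[v,250:268]>100)[0]
    if 0<len(w)<=4: C.append(pr(w.mean()+250))
for n,A in(("L",L),("R",Rr),("C",C)):
    A=np.array(A);p=np.polyfit(A[:,0]-.5617,A[:,1],1);print(n,len(A),np.degrees(np.arctan(p[0])).round(2),"y at nest x",p[1].round(4),np.std(np.polyval(p,A[:,0]-.5617)-A[:,1]).round(5))
s=arm.observe();print(s["position"],s["ee_rot"])
a=shot("wrist");save(a[0],"w_tongs",1.5)
E
```

```text
L 73 -0.46 y at nest x 0.2414 0.00033
R 73 -0.29 y at nest x 0.3108 0.00034
C 51 -0.42 y at nest x 0.2761 0.00046
[ 4.89280111e-01 -2.44059356e-04  2.71626259e-01] [ 1.60388004e-01 -3.13731679e+00  4.65670367e-04]
```

View pics/w_tongs.png

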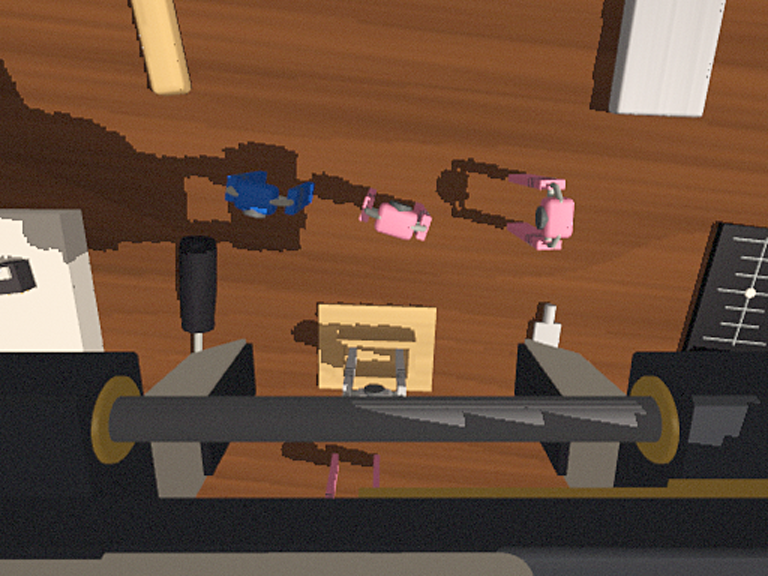

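The rest is at (376,347) in the picture, with the blade tips in its well. The tongs' head is partly hidden. I'll measure the rest and the blades.

```bash
python3 - <<'E'
from h import *
im,d,K,W=load("wrist"); P=cloud(d,K,W); Z=P[...,2]
m=np.zeros(d.shape,bool); m[195:263,205:298]=1
def rect(n,m):
    p=P[m][:,:2].astype(np.float32); r=cv2.minAreaRect(p); print(n,m.sum(),np.round(r[0],4),np.round(r[1],4),round(r[2],2), "z",np.round(np.percentile(P[m][:,2],[5,50,95]),4))
z=Z[m];h,e=np.histogram(z,bins=np.arange(0,.11,.004));print(dict(zip(np.round(e,3),h)))
rect("base",m&(Z>.003)&(Z<.012)); rect("rim",m&(Z>.025)&(Z<.036)); rect("hi",m&(Z>.06)&(Z<.3))
# base edges
L=[];R_=[]
g=im.astype(int)
for v in range(206,256):
    def pr(u,z0): 
        r=W[:3,:3]@np.array([(u-K[0,2])/K[0,0],(v-K[1,2])/K[1,1],1]); return (W[:3,3]+r*(z0-W[2,3])/r[2])[:2]
    idx=np.where(g[v,190:310].sum(-1)>430)[0]+190
    if len(idx): L.append(pr(idx.min()-.5,.006));R_.append(pr(idx.max()+.5,.006))
for A in(L,R_):
    A=np.array(A);p=np.polyfit(A[:,0]-.5636,A[:,1],1);print(np.degrees(np.arctan(p[0])).round(2),p[1].round(4),np.std(np.polyval(p,A[:,0]-.5636)-A[:,1]).round(4),A[0],A[-1])
for v in (246,250,254,258,262):
    row=[(u,np.round(P[v,u],3).tolist()) for u in range(228,274,3)];print(v,row)
E
```

```text
{np.float64(0.0): np.int64(2168), np.float64(0.004): np.int64(1269), np.float64(0.008): np.int64(124), np.float64(0.012): np.int64(98), np.float64(0.016): np.int64(129), np.float64(0.02): np.int64(143), np.float64(0.024): np.int64(140), np.float64(0.028): np.int64(648), np.float64(0.032): np.int64(21), np.float64(0.036): np.int64(22), np.float64(0.04): np.int64(18), np.float64(0.044): np.int64(21), np.float64(0.048): np.int64(20), np.float64(0.052): np.int64(17), np.float64(0.056): np.int64(28), np.float64(0.06): np.int64(19), np.float64(0.064): np.int64(18), np.float64(0.068): np.int64(22), np.float64(0.072): np.int64(26), np.float64(0.076): np.int64(46), np.float64(0.08): np.int64(68), np.float64(0.084): np.int64(31), np.float64(0.088): np.int64(50), np.float64(0.092): np.int64(46), np.float64(0.096): np.int64(5), np.float64(0.1): np.int64(0), np.float64(0.104): np.int64(0)}
base 2444 [0.5655 0.0013] [0.0705 0.0896] 4.23 z [0.0032 0.0041 0.008 ]
rim 773 [0.5657 0.001 ] [0.0349 0.058 ] 3.87 z [0.0261 0.0296 0.0311]
hi 331 [0.5603 0.0006] [0.0106 0.04  ] 6.96 z [0.0635 0.081  0.0951]
[... 1866 characters left out ...]
, 0.089]), (255, [0.555, 0.005, 0.09]), (258, [0.599, 0.013, 0.003]), (261, [0.597, 0.017, 0.005]), (264, [0.598, 0.02, 0.004]), (267, [0.559, 0.017, 0.081]), (270, [0.558, 0.02, 0.081]), (273, [0.596, 0.031, 0.005])]
262 [(228, [0.609, -0.023, -0.0]), (231, [0.565, -0.016, 0.082]), (234, [0.566, -0.014, 0.08]), (237, [0.566, -0.011, 0.08]), (240, [0.558, -0.008, 0.095]), (243, [0.559, -0.005, 0.093]), (246, [0.557, -0.003, 0.095]), (249, [0.557, 0.0, 0.096]), (252, [0.556, 0.003, 0.096]), (255, [0.558, 0.006, 0.092]), (258, [0.558, 0.008, 0.093]), (261, [0.564, 0.012, 0.079]), (264, [0.564, 0.015, 0.08]), (267, [0.563, 0.018, 0.081]), (270, [0.563, 0.021, 0.08]), (273, [0.604, 0.032, 0.0])]
```

Emit:
carry_out:
  plan:
    - [7.6,0.1,-6,-0.03,9.1]
    - [7.6,0.1,-6,-0.03,9.1]
    - [7.6,0.1,-6,-0.03,9.1]
    - [7.6,0.1,-10,-0.03,9.1]
    - [7.6,0.1,-13,-0.03,9.1]
    - [7.6,0.1,-15,-0.03,9.1]
    - [7.6,0.1,-16.5,-0.03,9.1]
    - [7.6,0.1,-16.5,-0.03,9.1]
    - [7.6,0.1,-16.5,-0.03,9.1]
    - [7.6,0.1,-16.5,-0.03,5]
    - [7.6,0.1,-16.5,-0.03,5]
    - [7.6,0.1,-16.5,-0.03,4.4]
    - [7.6,0.1,-16.5,-0.03,4.4]
    - [7.6,0.1,-16.5,-0.03,4.4]
  squeeze: 20

```text
clock: 3.6
position: [0.5656, 0.0016, 0.1068]
ee_rot: [-0.116, 3.139, -0.0]
force: [0.3, -0.3, -0.2]
width: 0.607
```

```bash
python3 - <<'E'
from h import *
s=arm.observe();print({k:np.round(s[k],4) for k in("position","ee_rot","force","width")})
a=shot("side");b=shot("wrist")
save(np.hstack([cv2.resize(a[0][140:240,200:300],(390,390),interpolation=2),cv2.resize(b[0][190:384,159:353],(390,390))]),"grip")
E
```

```text
{'position': array([0.5656, 0.0016, 0.1068]), 'ee_rot': array([-1.1570e-01,  3.1393e+00, -1.0000e-04]), 'force': array([ 0.3116, -0.3395, -0.18  ]), 'width': np.float64(0.6067)}
```

View pics/grip.png

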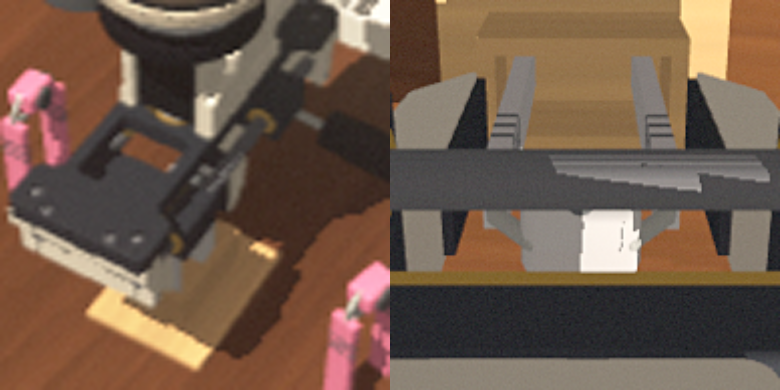

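The tongs stand centred between the pads, so I'll close to 36 mm.

Emit:
carry_out:
  plan:
    - [0,0,0,0,3.6]
    - [0,0,0,0,3.6]
    - [0,0,0,0,3.6]
    - [0,0,0,0,3.6]
    - [0,0,0,0,3.6]
    - [0,0,0,0,3.6]
    - [0,0,0,0,3.6]
    - [0,0,0,0,3.6]

```text
clock: 4.5
position: [0.5655, 0.0016, 0.1066]
ee_rot: [0.116, -3.139, 0.0]
force: [-0.6, 0.7, -0.2]
width: 0.394
```

Emit:
carry_out:
  plan:
    - [0,0,3,0,3.6]
    - [0,0,7,0,3.6]
    - [0,0,11,0,3.6]
    - [-1,-2,15,0,3.6]
    - [-4,-6,15,0.05,3.6]
    - [-7,-10,15,0.1,3.6]
    - [-7.5,-14,15,0.17,3.6]
    - [-7.5,-18,15,0.17,3.6]
    - [-7.5,-22,15,0.17,3.6]
    - [-7.5,-26,15,0.17,3.6]
    - [-7.5,-27,15,0.17,3.6]
    - [-7.5,-27,15,0.17,3.6]
    - [-7.5,-27,15,0.17,3.6]

```text
clock: 5.8
position: [0.4905, -0.2671, 0.2563]
ee_rot: [0.383, -3.118, -0.002]
force: [0.3, 0.1, -0.8]
width: 0.391
```

```bash
python3 - <<'E'
from h import *
s=arm.observe();print({k:np.round(s[k],4) for k in("position","ee_rot","force","width")})
b=shot("wrist")
save(b[0],"w_cart",1.5)
E
```

```text
{'position': array([ 0.4905, -0.2671,  0.2563]), 'ee_rot': array([ 3.8290e-01, -3.1177e+00, -1.6000e-03]), 'force': array([ 0.3222,  0.1413, -0.7965]), 'width': np.float64(0.3912)}
```

View pics/w_cart.png

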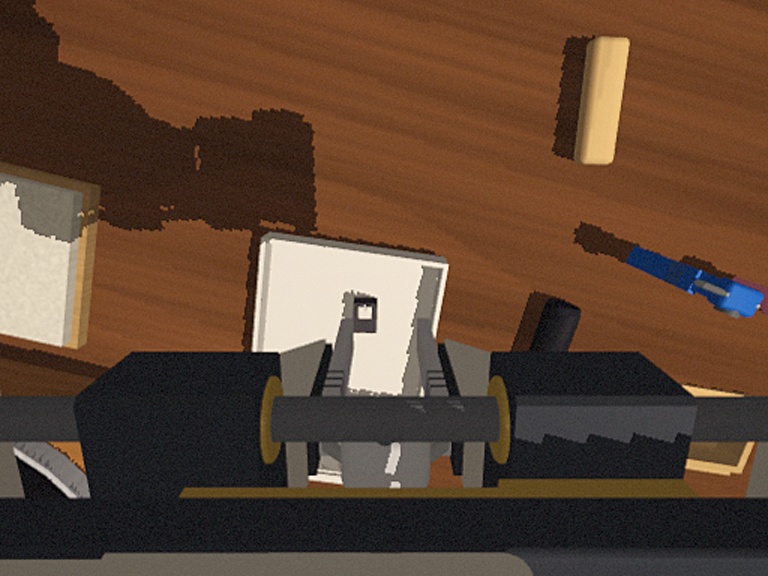

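The tongs are held, and the cartridge is in view at (365,313), nearly square to the tool. I'll measure it and the tips.

```bash
python3 - <<'E'
from h import *
im,d,K,W=load("wrist"); P=cloud(d,K,W); Z=P[...,2]
m=np.zeros(d.shape,bool); m[185:232,225:262]=1
s=arm.observe();M=R.from_rotvec(s["ee_rot"]).as_matrix();print("tool yaw",np.degrees(np.arctan2(-M[0,1],M[1,1])))
def rect(n,m):
    p=P[m][:,:2].astype(np.float32); r=cv2.minAreaRect(p); print(n,m.sum(),np.round(r[0],4),np.round(r[1],4),round(r[2],2), "z",np.round(np.percentile(P[m][:,2],[5,50,95]),4))
h,e=np.histogram(Z[m],bins=np.arange(0,.16,.003));print({round(float(a),3):int(b) for a,b in zip(e,h) if b})
rect("cart top",m&(Z>.016)&(Z<.022)); rect("mount",m&(Z>.0205)&(Z<.028));rect("cart",m&(Z>.007)&(Z<.026))
# tips in tool frame
T=(P-s["position"])@M
mm=np.zeros(d.shape,bool); mm[195:262,215:305]=1
q=mm&(Z>.1)
t=T[q]; 
for a,b in((-.03,-.012),(.012,.03)):
    k=(t[:,1]>a)&(t[:,1]<b)&(t[:,2]>.09);print("tip",k.sum(),np.round(np.percentile(t[k],[2,50,98],axis=0),4).tolist())
rect("tray rim",(Z>.02)&(Z<.03)&(P[...,1]<-.2)&(P[...,1]>-.4)&(P[...,0]<.6))
E
```

```text
tool yaw 14.07374978119761
{0.0: 678, 0.003: 482, 0.006: 13, 0.009: 11, 0.012: 16, 0.015: 31, 0.018: 244, 0.021: 52, 0.153: 4, 0.156: 17}
cart top 310 [ 0.5329 -0.2701] [0.0227 0.016 ] 13.07 z [0.0177 0.019  0.0215]
mount 65 [ 0.5293 -0.2716] [0.0142 0.0097] 2.46 z [0.0206 0.0214 0.0226]
cart 362 [ 0.5328 -0.2702] [0.0226 0.0163] 14.53 z [0.012  0.0189 0.0217]
tip 74 [[-0.0058, -0.0183, 0.0907], [0.0067, -0.0148, 0.096], [0.0073, -0.0134, 0.1009]]
tip 76 [[-0.006, 0.0128, 0.0905], [0.0066, 0.0143, 0.0963], [0.0072, 0.0177, 0.1007]]
tray rim 1049 [ 0.5355 -0.2831] [0.0993 0.1265] 5.61 z [0.0206 0.0244 0.0259]
```

Emit:
carry_out:
  plan:
    - [4.2,-0.3,0,0,3.6]
    - [4.2,-0.3,-4,0,3.6]
    - [4.2,-0.3,-8,0,3.6]
    - [4.2,-0.3,-11,0,3.6]
    - [4.2,-0.3,-12.5,0,3.6]
    - [4.2,-0.3,-13.7,0,3.6]
    - [4.2,-0.3,-14.7,0,3.6]
    - [4.2,-0.3,-14.7,0,3.6]
    - [4.2,-0.3,-14.7,0,3.6]

```text
clock: 6.75
position: [0.5332, -0.2695, 0.11]
ee_rot: [-0.385, 3.117, 0.001]
force: [-0.3, -0.2, -0.6]
width: 0.393
```

```bash
python3 - <<'E'
from h import *
s=arm.observe();print({k:np.round(s[k],4) for k in("position","ee_rot","force","width")})
b=shot("wrist")
save(b[0][190:384,130:382],"w_pre",2.5)
E
```

```text
{'position': array([ 0.5332, -0.2695,  0.11  ]), 'ee_rot': array([-3.8530e-01,  3.1174e+00,  1.2000e-03]), 'force': array([-0.3071, -0.2322, -0.5773]), 'width': np.float64(0.3929)}
```

View pics/w_pre.png

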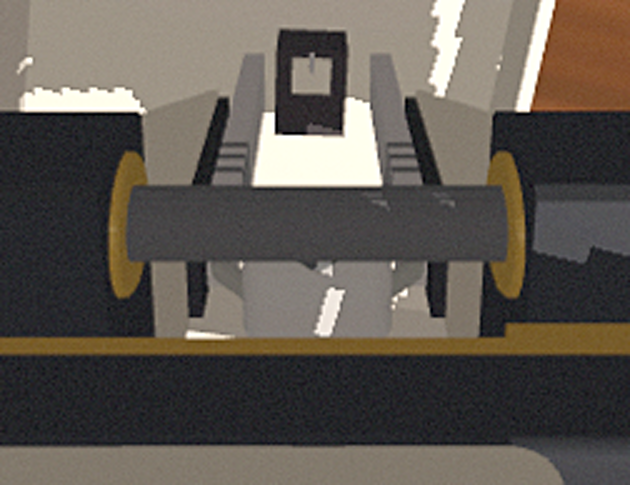

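Emit:
carry_out:
  plan:
    - [0,0,-0.2,0,3.6]
    - [0,0,-0.2,0,3.2]
    - [0,0,-0.2,0,2.9]
    - [0,0,-0.2,0,2.5]
    - [0,0,-0.2,0,2.4]
    - [0,0,-0.2,0,2.4]
    - [0,0,-0.2,0,2.4]
    - [0,0,-0.2,0,2.4]
    - [0,0,-0.2,0,2.4]
  squeeze: 22

```text
clock: 7.7
position: [0.5335, -0.2697, 0.1085]
ee_rot: [-0.385, 3.117, 0.0]
force: [0.6, 0.6, 5.0]
width: 0.279
```

Emit:
carry_out:
  plan:
    - [0,0,0.5,0,2.4]
    - [0,0,2,0,2.4]
    - [0,0,5,0,2.4]
    - [0,0,8,0,2.4]
    - [0,0,10,0,2.4]
    - [0,0,10,0,2.4]
    - [0,0,10,0,2.4]

```text
clock: 8.4
position: [0.5333, -0.2696, 0.2084]
ee_rot: [-0.385, 3.116, 0.0]
force: [-0.7, 0.3, -1.5]
width: 0.279
```

```bash
python3 - <<'E'
from h import *
s=arm.observe();print({k:np.round(s[k],4) for k in("position","ee_rot","force","width")})
im,d,K,W=shot("wrist");a=shot("side")
x=cv2.resize(im[190:290,190:330],(560,400),interpolation=2)
save(x,"w_held")
P=cloud(d,K,W);M=R.from_rotvec(s["ee_rot"]).as_matrix();T=(P-s["position"])@M
np.save("T.npy",T)
for v in range(186,262,5): print(v,[tuple(int(q) for q in np.round(T[v,u]*1000)) for u in range(232,284,4)])
E
```

```text
{'position': array([ 0.5333, -0.2696,  0.2084]), 'ee_rot': array([-3.8500e-01,  3.1164e+00,  5.0000e-04]), 'force': array([-0.6837,  0.2586, -1.4509]), 'width': np.float64(0.2788)}
186 [(-5, -23, 207), (-4, -19, 206), (-5, -15, 207), (-4, -11, 205), (-4, -8, 206), (-4, -4, 205), (-4, 0, 205), (-4, 4, 205), (-4, 7, 204), (-4, 11, 206), (-5, 15, 206), (-4, 19, 205), (-4, 22, 206)]
191 [(-10, -23, 207), (-9, -19, 206), (-9, -15, 205), (-9, -11, 205), (-9, -8, 204), (-9, -4, 205), (-9, 0, 205), (-9, 4, 206), (-9, 7, 205), (-9, 11, 204), (-9, 15, 205), (-9, 19, 205), (-9, 22, 206)]
196 [(-14, -23, 206), (-14, -19, 205), (-14, -15, 205), (-14, -11, 207), (-14, -8, 205), (-14, -4, 205), (-14, 0, 205), (-14, 4, 206), (-14, 7, 206), (-14, 11, 206), (-14, 15, 205), (-14, 19, 206), (-14, 23, 206)]
201 [(-19, -23, 204), (-19, -19, 205), (-19, -15, 206), (-19, -11, 205), (-19, -8, 206), (-19, -4, 205), (-19, 0, 205), (-19, 4, 206), (-19, 7, 205), (-19, 11, 205), (-19, 15, 206), (-19, 19, 206), (-19, 23, 205)]
206 [(-24, -23, 206), (-24, -19, 206), (-24, -15, 206), (11, -7, 97), (12, -5, 96), (12,
[... 1443 characters left out ...]
 -4, 205), (-66, 0, 206), (-65, 4, 205), (-65, 8, 206), (-66, 12, 207), (-5, 9, 75), (6, 9, 51), (6, 11, 51)]
251 [(6, -11, 46), (7, -9, 45), (-2, -8, 63), (-65, -11, 193), (-66, -8, 195), (-66, -4, 195), (-67, 0, 197), (-67, 4, 197), (-68, 8, 200), (-68, 12, 201), (-69, 16, 201), (7, 9, 45), (7, 11, 45)]
256 [(6, -11, 41), (6, -9, 41), (-5, -8, 63), (-65, -11, 183), (-66, -8, 186), (-66, -4, 184), (-66, 0, 185), (-67, 4, 187), (-68, 7, 190), (-69, 11, 191), (-69, 15, 191), (6, 9, 41), (6, 11, 41)]
261 [(7, -10, 34), (6, -9, 36), (-6, -8, 61), (-72, -11, 188), (-73, -8, 189), (-73, -4, 189), (-74, 0, 190), (-74, 4, 192), (-74, 7, 191), (-71, 11, 184), (-70, 15, 184), (5, 9, 38), (7, 10, 36)]
```

View pics/w_held.png

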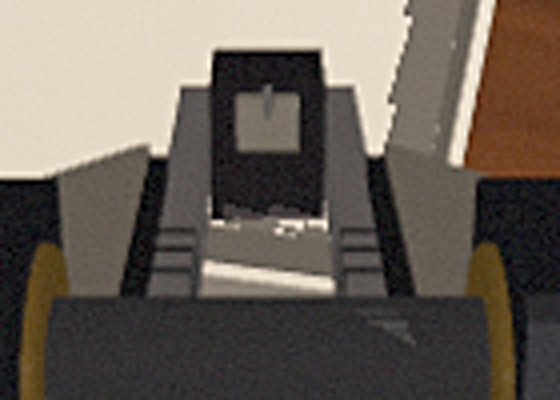

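Emit:
carry_out:
  plan:
    - [0,1,4,0,2.4]
    - [0.5,5,5,0,2.4]
    - [1,9,5,-0.05,2.4]
    - [1.5,13.5,5,-0.1,2.4]
    - [2,18,5,-0.15,2.4]
    - [2.5,22.5,5,-0.2,2.4]
    - [3,27,5,-0.253,2.4]
    - [3,31.5,5,-0.253,2.4]
    - [3,36,5,-0.253,2.4]
    - [3,40.5,5,-0.253,2.4]
    - [3,45,5,-0.253,2.4]
    - [3,49,5,-0.253,2.4]
    - [3,52,4,-0.253,2.4]
    - [3,54,2,-0.253,2.4]
    - [3,54.6,0,-0.253,2.4]
    - [3,54.6,-2,-0.253,2.4]
    - [3,54.6,-3.3,-0.253,2.4]
    - [3,54.6,-3.3,-0.253,2.4]
    - [3,54.6,-3.3,-0.253,2.4]

```text
clock: 10.4
position: [0.5629, 0.2762, 0.1741]
ee_rot: [-0.012, -3.141, -0.001]
force: [-0.2, -0.1, -0.2]
width: 0.282
```

```bash
python3 - <<'E'
from h import *
s=arm.observe();print({k:np.round(s[k],4) for k in("position","ee_rot","force","width")})
im,d,K,W=shot("wrist")
save(im[150:300,170:370],"w_over",3.5)
P=cloud(d,K,W);M=R.from_rotvec(s["ee_rot"]).as_matrix();print(np.degrees(np.arctan2(-M[0,1],M[1,1])))
for v in range(190,250,3): print(v,[tuple(np.round(P[v,u]*1000,1)) for u in (236,247,256,265,276)])
E
```

```text
{'position': array([0.5629, 0.2762, 0.1741]), 'ee_rot': array([-1.2100e-02, -3.1407e+00, -1.4000e-03]), 'force': array([-0.2467, -0.0573, -0.1626]), 'width': np.float64(0.2819)}
-0.4428904908458245
190 [(np.float64(560.8), np.float64(259.8), np.float64(4.9)), (np.float64(560.6), np.float64(268.9), np.float64(5.9)), (np.float64(558.1), np.float64(276.3), np.float64(15.3)), (np.float64(560.7), np.float64(283.7), np.float64(6.1)), (np.float64(560.8), np.float64(292.7), np.float64(5.8))]
193 [(np.float64(563.5), np.float64(259.7), np.float64(4.6)), (np.float64(563.6), np.float64(268.8), np.float64(4.3)), (np.float64(560.5), np.float64(276.3), np.float64(15.7)), (np.float64(563.3), np.float64(283.7), np.float64(5.9)), (np.float64(563.5), np.float64(292.8), np.float64(5.5))]
196 [(np.float64(565.5), np.float64(259.8), np.float64(6.5)), (np.float64(565.8), np.float64(268.8), np.float64(5.6)), (np.float64(563.0), np.float64(276.3), np.float64(15.4)), (np.float64(565.8), np.float64(283.7), np.float64(6.0)), (np.float64(565.9), np.float64(292.8), np.float64(6.2))]
199 [(np.float64(568.4), np.f
[... 4289 characters left out ...]
4(570.8), np.float64(281.5), np.float64(85.2)), (np.float64(556.4), np.float64(286.1), np.float64(117.4))]
244 [(np.float64(556.6), np.float64(266.6), np.float64(120.2)), (np.float64(573.0), np.float64(270.7), np.float64(84.4)), (np.float64(573.1), np.float64(276.1), np.float64(84.2)), (np.float64(573.1), np.float64(281.5), np.float64(84.3)), (np.float64(556.4), np.float64(285.8), np.float64(121.0))]
247 [(np.float64(556.5), np.float64(266.8), np.float64(123.7)), (np.float64(614.5), np.float64(267.9), np.float64(-0.4)), (np.float64(614.5), np.float64(275.9), np.float64(-0.2)), (np.float64(614.8), np.float64(283.8), np.float64(-0.7)), (np.float64(555.9), np.float64(285.6), np.float64(125.5))]
```

View pics/w_over.png

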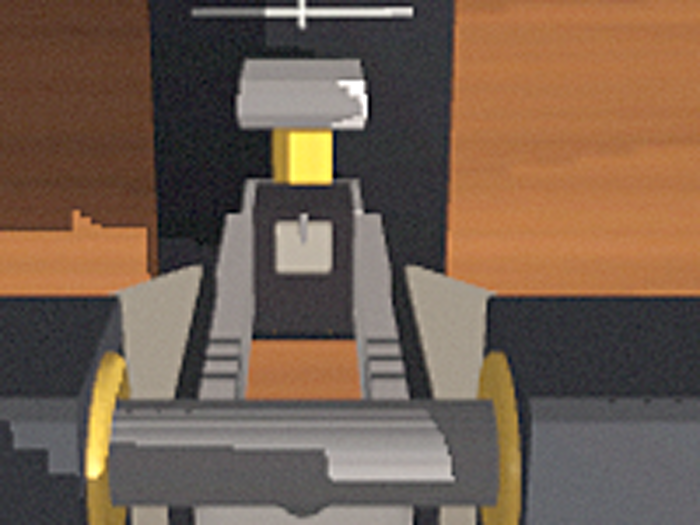

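```bash
python3 - <<'E'
from h import *
im,d,K,W=load("wrist");P=cloud(d,K,W)
for v in range(166,190): print(v,[tuple(np.round(P[v,u]*1000,1).tolist()) for u in (244,252,264)],im[v,256])
z=P[...,2]; m=(z>.0405)&(z<.046); m[:, :230]=0;m[:,290:]=0;m[:160]=0;m[190:]=0
q=P[m];print(m.sum(),q[:,0].min(),q[:,0].max(),q[:,1].min(),q[:,1].max())
E
```

```text
166 [(540.5, 266.8, 6.2), (540.4, 273.3, 7.3), (540.7, 282.9, 6.0)] [47 46 45]
167 [(540.6, 267.0, 10.1), (540.8, 273.3, 9.2), (541.1, 282.9, 8.1)] [147 143 139]
168 [(540.9, 267.0, 12.3), (541.1, 273.3, 11.8), (540.9, 282.7, 13.2)] [153 149 143]
169 [(540.6, 267.2, 17.8), (540.9, 273.4, 16.7), (540.6, 282.6, 18.4)] [147 141 139]
170 [(540.7, 267.3, 21.2), (541.0, 273.4, 19.9), (540.9, 282.5, 20.7)] [148 141 142]
171 [(540.8, 267.5, 24.6), (540.7, 273.5, 25.3), (540.6, 282.4, 25.8)] [149 142 139]
172 [(540.7, 267.6, 28.3), (540.9, 273.5, 27.9), (540.9, 282.4, 28.0)] [144 140 135]
173 [(541.3, 267.6, 29.3), (541.1, 273.5, 30.5), (541.3, 282.3, 29.8)] [159 153 149]
174 [(541.8, 267.6, 30.4), (541.6, 273.5, 31.6), (542.2, 282.3, 29.2)] [163 158 154]
175 [(542.7, 267.6, 29.5), (542.9, 273.5, 28.9), (543.1, 282.4, 28.6)] [162 156 151]
176 [(543.4, 267.6, 29.9), (543.2, 273.5, 31.2), (543.3, 282.3, 30.7)] [163 156 152]
177 [(541.4, 268.0, 41.9), (541.6, 273.6, 41.1), (541.5, 282.0, 41.8)] [167 162 160]
178 [(542.1, 268.0, 42.2), (542.6, 273.6, 40.0), (542.2, 282.0, 42.2)] [166 159 154]
179
[... 307 characters left out ...]
, 282.0, 42.9)] [159 152 152]
183 [(546.4, 267.8, 39.1), (546.3, 273.6, 40.0), (546.3, 282.1, 39.9)] [146 141 139]
184 [(547.9, 267.7, 36.0), (547.8, 273.5, 36.9), (547.9, 282.1, 36.6)] [146 140 141]
185 [(549.7, 267.5, 32.1), (549.8, 273.4, 31.9), (549.7, 282.2, 32.6)] [142 140 144]
186 [(557.0, 266.5, 6.6), (555.6, 273.2, 12.2), (556.1, 282.8, 10.8)] [141 124  99]
187 [(558.1, 266.5, 5.6), (555.8, 273.2, 14.8), (555.9, 282.7, 14.7)] [182 140  51]
188 [(559.0, 266.5, 5.6), (556.4, 273.2, 15.5), (556.6, 282.7, 15.2)] [255 237  86]
189 [(559.8, 266.5, 5.8), (557.1, 273.2, 15.8), (557.4, 282.7, 15.1)] [255 243  91]
219 0.5411518126815476 0.5461222778816995 0.26377429853337775 0.289084538099365
```

Emit:
carry_out:
  plan:
    - [0.04,0,-1,0,2.4]
    - [0.04,0,-2,0,2.4]
    - [0.04,0,-2.4,0,2.4]
    - [0.04,0,-2.6,0,2.4]
    - [0.04,0,-2.8,0,2.4]
    - [0.04,0,-3,0,2.4]
    - [0.04,0,-3.2,0,2.4]
    - [0.04,0,-3.4,0,2.4]
    - [0.04,0,-3.6,0,2.4]

```text
clock: 11.35
position: [0.5635, 0.2767, 0.1389]
ee_rot: [0.012, 3.141, 0.003]
force: [-1.9, -0.2, 2.1]
width: 0.277
```

Emit:
carry_out:
  plan:
    - [0,0,-0.2,0,2.4]
    - [0,0,-0.4,0,2.4]
    - [0,0,-0.6,0,2.4]
    - [0,0,-0.8,0,2.4]
    - [0,0,-1.0,0,2.4]
    - [0,0,-1.2,0,2.4]

```text
clock: 11.95
position: [0.5633, 0.2766, 0.1266]
ee_rot: [-0.012, -3.141, -0.003]
force: [-3.2, -0.1, 1.6]
width: 0.278
```

Emit:
carry_out:
  plan:
    - [0,0,-0.1,0,2.4]
    - [0,0,-0.2,0,2.4]
    - [0,0,-0.3,0,2.4]
    - [0,0,-0.4,0,2.4]

```text
clock: 12.35
position: [0.5632, 0.2765, 0.1225]
ee_rot: [-0.012, -3.141, -0.003]
force: [-2.9, 0.2, 1.8]
width: 0.28
```

Emit:
carry_out:
  plan:
    - [0,0,-0.05,0,2.4]
    - [0,0,-0.1,0,2.4]
    - [0,0,-0.1,0,2.4]

```text
clock: 12.65
position: [0.5632, 0.2765, 0.1214]
ee_rot: [-0.012, -3.141, -0.003]
force: [-3.5, 0.9, 0.5]
width: 0.279
```

Emit:
carry_out:
  plan:
    - [0,0,-0.05,0,2.4]
    - [0,0,-0.1,0,2.4]
    - [0,0,-0.1,0,2.4]

```text
clock: 12.95
position: [0.5634, 0.2766, 0.121]
ee_rot: [0.012, 3.142, 0.003]
force: [-3.7, -0.5, 5.9]
width: 0.275
```

Emit:
carry_out:
  plan:
    - [0,0,-0.08,0,2.4]
    - [0,0,-0.1,0,2.4]
    - [0,0,-0.1,0,2.4]

```text
clock: 13.25
position: [0.5636, 0.2766, 0.1209]
ee_rot: [0.012, 3.141, 0.004]
force: [-5.4, -0.6, 9.7]
width: 0.278
```

Emit:
carry_out:
  plan:
    - [0,0,-0.03,0,2.6]
    - [0,0,0,0,2.8]
    - [0,0,0,0,3.1]
    - [0,0,0,0,3.4]
    - [0,0,0,0,3.6]
    - [0,0,0,0,3.6]
    - [0,0,0,0,3.6]
    - [0,0,0,0,3.6]

```text
clock: 14.05
position: [0.5637, 0.2765, 0.1209]
ee_rot: [0.012, 3.141, 0.004]
force: [-0.3, 0.6, -0.1]
width: 0.392
```

Emit:
carry_out:
  plan:
    - [0,0,0.5,0,3.6]
    - [0,0,1,0,3.6]
    - [0,0,2,0,3.6]
    - [0,0,4,0,3.6]
    - [-3,0,8,0,3.6]
    - [-5,0,10,0,3.6]
    - [-5,0,10,0,3.6]
    - [-5,0,10,0,3.6]

```text
clock: 14.85
position: [0.5139, 0.2768, 0.222]
ee_rot: [0.011, 3.139, 0.006]
force: [0.2, -0.1, -1.1]
width: 0.392
```

```bash
python3 - <<'E'
from h import *
s=arm.observe();print({k:np.round(s[k],4) for k in("position","ee_rot","force","width")})
im,d,K,W=shot("wrist")
save(im[140:290,160:360],"w_placed",3.5)
P=cloud(d,K,W);Z=P[...,2]
M=R.from_rotvec(s["ee_rot"]).as_matrix();T=(P-s["position"])@M
m=(P[...,0]>.53)&(P[...,0]<.59)&(abs(P[...,1]-.2765)<.03)&(Z<.06)&(Z>.02)
dk=m&(im.max(-1)<75)&(Z>.028)
q=P[dk];print(dk.sum(),q.min(0),q.max(0),np.percentile(q[:,2],[5,50,95]));r=cv2.minAreaRect(q[:,:2].astype(np.float32));print(r)
t=T[(T[...,2]>.085)&(T[...,2]<.108)&(abs(T[...,1])<.03)&(abs(T[...,0])<.02)];print("tips",len(t),np.round(t.min(0),4),np.round(t.max(0),4))
A=np.c_[q[:,:2]-q[:,:2].mean(0),np.ones(len(q))];print("slope",np.linalg.lstsq(A,q[:,2],rcond=None)[0])
E
```

```text
{'position': array([0.5139, 0.2768, 0.222 ]), 'ee_rot': array([0.0114, 3.1392, 0.0055]), 'force': array([ 0.1785, -0.1439, -1.1303]), 'width': np.float64(0.392)}
5 [0.55149278 0.27803208 0.03074399] [0.55281993 0.28539819 0.03215945] [0.03083383 0.03126595 0.03202881]
((0.5517764687538147, 0.2816428542137146), (0.0012074931291863322, 0.0074194446206092834), 6.8752665519714355)
tips 251 [-0.0069 -0.018   0.085 ] [0.0077 0.0184 0.1009]
slope [-0.58535863 -0.03289849  0.03137377]
```

View pics/w_placed.png

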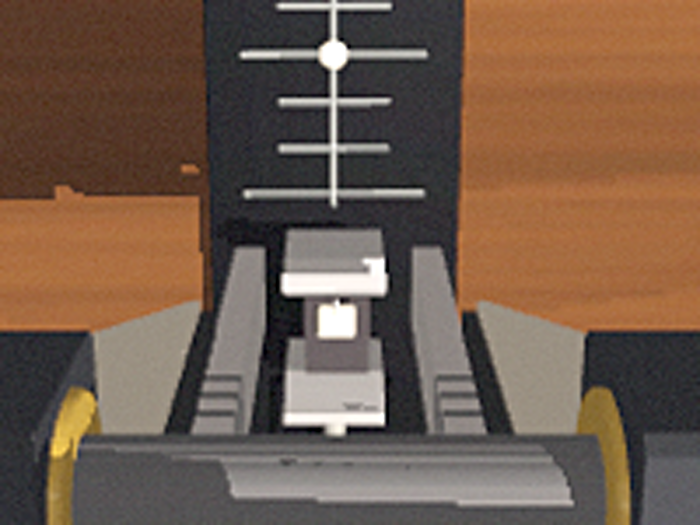

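Emit:
carry_out:
  plan:
    - [0,-3,3,0,3.6]
    - [1,-7,3,0.08,3.6]
    - [2,-11,3,0.08,3.6]
    - [3,-15,3,0.08,3.6]
    - [4,-19,3,0.08,3.6]
    - [5,-23,3,0.08,3.6]
    - [5.2,-26,2,0.08,3.6]
    - [5.2,-27.5,0,0.08,3.6]
    - [5.2,-27.5,-3,0.08,3.6]
    - [5.2,-27.5,-6,0.08,3.6]
    - [5.2,-27.5,-7.2,0.08,3.6]
    - [5.2,-27.5,-7.2,0.08,3.6]
    - [5.2,-27.5,-7.2,0.08,3.6]

```text
clock: 16.2
position: [0.5666, 0.0013, 0.1495]
ee_rot: [-0.113, 3.138, 0.004]
force: [-0.5, 0.2, -0.8]
width: 0.394
```

```bash
python3 - <<'E'
from h import *
im,d,K,W=load("wrist");P=cloud(d,K,W)
v,u=np.mgrid[228:246,248:266]
q=P[228:246,248:266].reshape(-1,3);g=im[228:246,248:266].reshape(-1,3).max(1)
k=(abs(q[:,2]-.0313)<.002)&(g<140);q=q[k];print(len(q),q.min(0).round(4),q.max(0).round(4),np.median(q[:,2]))
A=np.c_[q[:,:2]-q[:,:2].mean(0),np.ones(len(q))];print("slope",np.linalg.lstsq(A,q[:,2],rcond=None)[0].round(3))
r=cv2.minAreaRect(q[:,:2].astype(np.float32));print(r)
s=arm.observe();M=R.from_rotvec(s["ee_rot"]).as_matrix();print(s["position"],np.degrees(np.arctan2(-M[0,1],M[1,1])),s["force"])
im,d,K,W=shot("wrist");P=cloud(d,K,W);Z=P[...,2]
m=np.zeros(d.shape,bool);m[150:290,190:330]=1
q=P[m&(Z>.0265)&(Z<.033)];r=cv2.minAreaRect(q[:,:2].astype(np.float32));print("rim",len(q),r)
T=(P-s["position"])@M
t=T[(T[...,2]>.075)&(T[...,2]<.108)&(abs(T[...,1])<.03)&(abs(T[...,0])<.02)];print("tips",len(t),np.round(t.min(0),4),np.round(t.max(0),4))
E
```

```text
223 [0.5545 0.2695 0.0299] [0.5723 0.2854 0.0328] 0.03134234500375227
slope [-0.007  0.007  0.031]
((0.5633623600006104, 0.2774498164653778), (0.01593731716275215, 0.017782509326934814), 89.97857666015625)
[0.56659644 0.00128912 0.14951991] 4.12446667194361 [-0.45245951  0.24851409 -0.82959934]
rim 1610 ((0.5657625198364258, 0.0007408428937196732), (0.034318141639232635, 0.05796828866004944), 3.955702781677246)
tips 426 [-0.0074 -0.018   0.075 ] [0.0077 0.0185 0.1013]
```

Emit:
carry_out:
  plan:
    - [-0.09,-0.03,-1,0,3.6]
    - [-0.09,-0.03,-1.8,0,3.6]
    - [-0.09,-0.03,-2.6,0,3.6]
    - [-0.09,-0.03,-3.3,0,3.6]
    - [-0.09,-0.03,-3.8,0,3.6]
    - [-0.09,-0.03,-4.1,0,3.6]
    - [-0.09,-0.03,-4.1,0,3.6]

```text
clock: 16.95
position: [0.5658, 0.0011, 0.1086]
ee_rot: [-0.113, 3.138, 0.004]
force: [-0.6, -0.6, -0.6]
width: 0.394
```

Emit:
carry_out:
  plan:
    - [0,0,-0.06,0,3.6]
    - [0,0,-0.12,0,3.6]
    - [0,0,-0.18,0,3.6]
    - [0,0,-0.18,0,3.6]

```text
clock: 17.35
position: [0.5658, 0.0011, 0.1069]
ee_rot: [-0.113, 3.137, 0.004]
force: [0.1, -0.3, -0.8]
width: 0.395
```

Emit:
carry_out:
  plan:
    - [0,0,-0.05,0,3.6]
    - [0,0,-0.1,0,3.6]
    - [0,0,-0.1,0,3.6]

```text
clock: 17.65
position: [0.5662, 0.0012, 0.1064]
ee_rot: [-0.113, 3.136, 0.004]
force: [-1.1, 0.5, 5.3]
width: 0.394
```

Now it is standing on the floor of the well. I'll take the load off and open the fingers.

Emit:
carry_out:
  plan:
    - [0,0,0.02,0,3.6]
    - [0,0,0.02,0,3.9]
    - [0,0,0.02,0,4.2]
    - [0,0,0.02,0,6]
    - [0,0,0.02,0,8]
    - [0,0,0.02,0,9.1]
    - [0,0,0.02,0,9.1]
    - [0,0,0.02,0,9.1]
    - [0,0,0.02,0,9.1]
    - [0,0,0.02,0,9.1]
    - [0,0,0.02,0,9.1]
    - [0,0,0.02,0,9.1]

```text
clock: 18.85
position: [0.5662, 0.0012, 0.1066]
ee_rot: [-0.113, 3.136, 0.004]
force: [-0.1, -0.5, 0.5]
width: 0.989
```

Emit:
carry_out:
  plan:
    - [0,0,1,0,9.1]
    - [0,0,3,0,9.1]
    - [0,0,6,0,9.1]
    - [0,0,10,0,9.1]
    - [0,0,14,0,9.1]
    - [-4,4,18,0,9.1]
    - [-8,8,20,0,9.1]
    - [-12,12,20,0,9.1]
    - [-16,16,20,0,9.1]
    - [-16,20,20,0,9.1]
    - [-16,22,20,0,9.1]
    - [-16,22,20,0,9.1]
    - [-16,22,20,0,9.1]

```text
clock: 20.15
position: [0.4059, 0.2218, 0.3072]
ee_rot: [-0.117, 3.136, 0.004]
force: [-0.0, -0.4, -0.4]
width: 0.992
```

```bash
python3 - <<'E'
from h import *
s=arm.observe();print(s["position"],s["force"])
t=shot("top");a=shot("side")
im=a[0];save(np.hstack([cv2.resize(im[150:250,200:300],(390,390),interpolation=2),cv2.resize(im[270:370,110:210],(390,390),interpolation=2)]),"final")
P=cloud(*t[1:]);Z=P[...,2]
for n,m in(("head",(Z>.075)&(abs(P[...,0]-.565)<.03)&(abs(P[...,1])<.035)),("blade",(Z>.08)&(abs(P[...,0]-.565)<.03)&(abs(P[...,1])<.035))):
    q=P[m]; print(n,len(q), cv2.minAreaRect(q[:,:2].astype(np.float32)) if len(q)>4 else "", q[:,2].max() if len(q) else "")
E
```

```text
[0.40588374 0.22177345 0.30718702] [-0.04035581 -0.42283777 -0.44874733]
head 156 ((0.5635589361190796, -0.00026240013539791107), (0.017043698579072952, 0.03966423496603966), 2.4133317470550537) 0.10117356404494338
blade 139 ((0.5634521245956421, -0.00027327239513397217), (0.016996333375573158, 0.03958860784769058), 1.607657551765442) 0.10117356404494338
```

View pics/final.png

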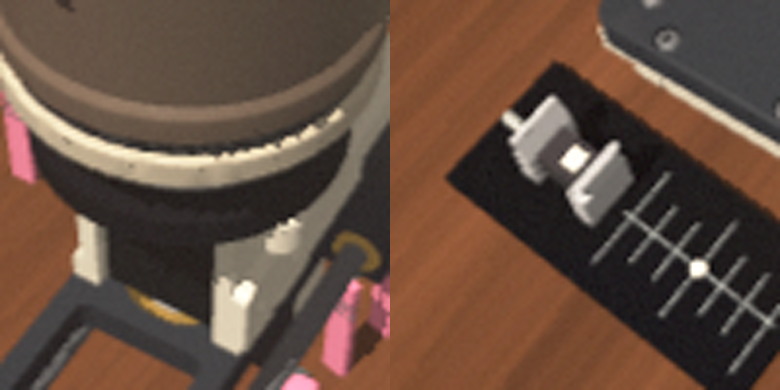

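The cartridge sits in the nest, and the top camera's depth puts the tongs back where they started. Handing in.

```bash
python3 -c "
from cell import arm
print(arm.sign_off())"
```

```text
the job is handed in; nothing more can be done
None
```

I did the job as asked and handed it in at about 20 s on the robot clock; the sign-off gives no verdict.

- **Pick and press:** I picked up the cartridge with the sprung tongs and pressed it into the nest. It bottomed on the seat at 9.7 N, well under the 20 N limit.
- **Release:** The jaw held it when I opened the tongs. A close wrist view then showed its top level to within about half a degree and square to the nest.
- **Tongs:** They are back upright in the wooden rest. The last top-camera measurement put the head within about 1 mm of where it started, at the same height.

- **Grip opening:** With the cartridge gripped, the gripper read about 25.6 mm instead of the expected 27 mm. The cartridge was still held firmly and level.
- **What I couldn't see:** In the last side view the arm blocked the tongs, so that final check of them is from the top camera's depth alone. I didn't re-measure the loose objects at the end, but no unexpected contact force showed in the readings after each move.

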